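# Pack the folding comb and folding mirror in the clear travel case

### The arm

A 6-joint arm with a two-finger parallel gripper is mounted at the origin on the work surface. World frame = base frame: x ahead of the robot, y to its left, z up, the work surface at z = 0. Lengths are in mm, angles in degrees, forces in N, time in s.
With the tool pointing down it reaches from about 350 to 725 mm from the base axis. Payload 4.3 kg.
Tool frame: the origin (TCP) lies at the very end of the fingers, on their centre line; the grasp point (between the pads) lies 19 mm behind it (pinch_z is the distance from the TCP to the grasp point, in mm); z points along the fingers, x is the direction in which the jaws open and shut, and the axes are right-handed (so a half turn about z gives the same grasp; the last joint's range is limited). The gripper opens to 85 mm and grips with 20 to 120 N. Pads are 22 mm wide; open, the fingers measure 114 mm over their backs; the gripper's body (76 mm by 85 mm) begins 54 mm behind the grasp point. The pads swing forward as they close: fully open they stand 13 mm farther back than shut.
Start: joints at [64.612, 21.618, 4.641, 73.018, 0, 83.68], TCP at [187.855, 543.486, 231.329] pointing down, gripper open.
Joint ranges: [-156.06, 156.06], [-48.1, 94.91], [-58.44, 69.94], [-101.28, 121.22], [-78.64, 73.56], [-180, 180]. Speed limits (degrees/s): [147.25, 147.25, 180, 180, 180, 180].

### API

Orientations are given as a 3x3 rotation matrix whose columns are the frame's x, y, z axes.
In Python, from bench import move_to, move_straight, movej, set_gripper, wait, solve_ik, sense, snapshot, MotionError, close_job, find_in, trace, pinch_z gives the robot as it stands. Calls block until the motion is done:
- move_to(position, orientation): joint-space move of the TCP to a pose.
- move_straight(position, rot=None, v=150): straight line of the TCP; rot=None keeps the orientation; v is the mean speed in mm/s.
- movej(angles): joint-space move.
- set_gripper(opening, grasp_force=None): finger opening in mm; grasp_force is the grip in N (None keeps the last); returns when the fingers have stopped.
- wait(seconds).
- solve_ik(position, orientation): joint angles nearest the present ones, or None.
- sense(): the state.
- snapshot(name): name is "side" or "top" or "wrist"; returns a dict with "frame" (420x560x3 uint8, red, green, blue), "mtx" (3x3 intrinsics, pixels), "dist" ([k1, k2, p1, p2, k3] as OpenCV has them; the pictures are not rectified), "origin" and "orientation" of the camera in the world. Camera axes: x right, y up, looking along -z (the intrinsics and any distortion apply to the point x, -y, -z); pixel columns grow to the right and rows downward; lengths in mm; the calibration is good to about 2 mm. A picture is of the moment at which its call begins. There is no depth.
A pose or a line that the arm cannot do raises MotionError and nothing moves.
- close_job(): hands the job in, once; it reports no verdict.
Trained networks look in a picture, given as the dict that the camera call returned (one of the last four; its "shot" number tells which), for a name from the list of things; names that differ only in an ending like _2 or _b are one class to them, and where a whole thing is asked for, a point or a joint stands for the part that bears it (a point fixed in the world has none). Each returns a list of dicts, best first, with "confidence" (0 to 1); they miss things now and then, are a little off and sometimes report something else, mostly with a low value. They report only what shows in the picture. A call takes as long as a camera call. They do not tell look-alikes from the thing itself.
- find_in(thing, picture): "at" ([x, y, z] in mm, in world coordinates, good to about 4 mm: the middle of the surface that is visible of it).
- trace(thing, picture): "pixels" (420x560 bool, what is visible of it).
The state is a dict: "time": time; "joint_pos": joint angles; "qd": joint speeds; "effort": joint torques, N m; "eef_pos": TCP position; "orientation": TCP orientation; "wrist_force": force on the tool from outside, world axes, zero at the start; "torque": the same for the moment, N m; "grip_width": finger opening in mm.
Only numpy, scipy, OpenCV 4.12 (cv2) and the standard library are available. Lean on these libraries where they do the work, as an engineer would, in place of code of your own. Each camera call takes 0.05 s, during which the arm holds its last target. There are 200 camera calls.

### The job

Tidy the grooming kit away: fold the pocket comb shut into its handle and fold the hand mirror shut, lay both in the clear case without dropping them, and shut the lid, pressing it down until its clasp snaps over it. Leave the saucer, the steel comb and the orange brush where they are.

Things in the scene. Friction and masses are not known exactly. Their poses are not given: they have to be found in the camera images.
- comb_mid (a point): Loose folding pocket comb, dark-wood handle, lying flat, its steel comb swung out like a knife blade. Point fixed to the handle: centre of the comb as folded (132 x 30 x 14 mm, 0.17 kg), half-way up, 7 mm above what it lies on. x along the handle away from the pin, y to the side where the spine folds, z up. Handle: bar 20 mm wide, 14 thick; here x -66 to 66, y -15 to 5 mm.
- comb_pin (a point): Vertical hinge pin of the folding comb, half-way up; at x = -56, y = -5 mm in the axes of the comb's centre point; same axes. The pin is stiff (about 0.01 N m) and keeps the comb where it is left, but light pushes also slide the loose handle about on the block.
- comb_tip (a point): Free end of the comb's spine, half-way up; axes turn with the comb: x along it, y away from its teeth. The spine is a steel bar 112 x 9.5 x 14 mm resting on the block like the handle; measured from the pin in these axes it covers x 6 to 118, y 10.5 to 20 mm (this point: 118, 15). Thin teeth lie at y 10.5 to -5 mm and enter the slot of the handle.
- comb_blade (a joint): Angle between comb and handle, rad: 0 = folded, spine against the handle; grows as the comb swings counter-clockwise seen from above (towards the handle's +y side and on), up to 2.9. It starts at about 1.8 to 2.3.
- mirror_mid (a point): Loose folding hand mirror: two grey plastic shells with mirror glass inside, hinged along a long side, the lower lying on the block, the upper (leaf) standing open. Point fixed to the lower shell: centre of the mirror as folded, 60 (x) x 90 (y) x 16 mm, 0.17 kg, half-way up, 8 mm above what it lies on. Each shell is 8 mm thick. The hinge line runs along y at x = +30 mm.
- mirror_hinge (a point): Middle of the mirror's hinge line, at the top of the lower shell (8 mm up); same axes as the mirror's centre point.
- mirror_edge (a point): Middle of the free long edge of the mirror's leaf, half-way through its thickness, 60 mm from the hinge line.
- mirror_leaf (a joint): Opening angle of the mirror's leaf, rad: 0 = flat on the lower shell, pi/2 = upright, limit 2.3; starts at about 1.75 to 2.1. It opens away from the lower shell, so it is closed by pushing its back from +x towards -x, then down. The hinge is stiff (about 0.03 N m): the leaf stays at any angle and must be pressed until flat.
- case_in (a point): Clear polycarbonate case with white rim beads, fixed to the block: centre of its inner floor, 4 mm above the block. Outside 154 (x) x 188 (y) x 46 mm high, walls and floor 4 mm thick, so inside 146 x 180 x 42 mm deep. x points to the hinge side (away from the robot), z up.
- lid_hinge (a point): Middle of the hinge line of the case's lid, on the far (+x) rim of the case, 77 mm from its centre and 48 mm above the block, half-way through the lid's thickness.
- lid_edge (a point): Middle of the lid's free edge, 154 mm from the hinge line. The lid is a clear plate 154 x 188 x 4 mm with a white border and a small thumb tab in the middle of this edge, sticking out 7 mm more.
- case_lid (a joint): Opening angle of the case's lid, rad: 0 = shut flat on the rim, pi/2 = upright; it starts leaning back against its stop at 1.9. Pushed from behind (from +x) towards the robot past upright, to about 1.4, it falls slowly by its own weight, but only onto the head of the sprung clasp, where it rests ajar at about 0.08.
- clasp_head (a point): Head of the case's sprung snap clasp, a white tongue 22 mm wide outside the middle of the front (-x) wall, 85 mm from the case's centre and 55 mm above the block. The lid's tab must be pressed down past it: at the middle of the lid's front part this takes about 5 N; the head yields outwards by 4 mm, then springs back over the tab as the lid goes on down flat to the rim (12 mm in all).
- saucer: Empty stoneware saucer, 124 mm across and 20 mm high, loose; origin at the centre of its underside. To be left alone.
- steel_comb: Double-sided steel comb, rigid, 178 x 44 x 5 mm, lying flat, loose; x along its length, origin at the centre of its underside. To be left alone.
- brush: Orange silicone brush, 110 x 64 mm and 52 mm high to the top of its bow handle, standing on its bristles, loose; x along its length, origin at the centre of its underside. To be left alone. A fixed white organiser stands beyond it at the far right edge.
Things that resemble listed ones, but are neither listed nor needed, are in the scene too. Leave any blue or turquoise look-alike of the part that bears mirror_mid alone.

How it is judged (in metres and radians):
At the end, for the whole second after the job is handed in: The comb is folded (within 0.10 rad of shut), the mirror is folded (within 0.08 rad of shut), the centre points of both lie inside the case between its walls and less than 38 mm above its floor, both at rest, and the case's lid is snapped shut under the clasp (within 0.025 rad of flat) (value of joint comb_blade below 0.1 rad and value of joint mirror_leaf below 0.08 rad and value of joint case_lid below 0.025 rad and x of comb_mid in the frame of case_in between -0.073 and 0.073 m and y of comb_mid in the frame of case_in between -0.09 and 0.09 m and z of comb_mid in the frame of case_in between 0 and 0.038 m and x of mirror_mid in the frame of case_in between -0.073 and 0.073 m and y of mirror_mid in the frame of case_in between -0.09 and 0.09 m and z of mirror_mid in the frame of case_in between 0 and 0.038 m and linear speed of each of comb, mirror below 0.02 m/s); the robot touches nothing.
It fails at once if the saucer, steel comb or brush is pushed more than 25 mm from its place (distance of any of saucer, steel_comb, brush from where it was at the start of the episode above 0.025 m).
It fails at once if the mirror is dropped (falls free of the fingers by more than about 25 mm) (linear speed of mirror above 0.7 m/s and contact force between mirror and the fingers below 0.05 N).
It fails at once if the comb is dropped (falls free of the fingers by more than about 25 mm) (linear speed of comb above 0.7 m/s and contact force between comb and the fingers below 0.05 N).
It also fails if it takes over 72 s, if anything falls off the work surface, if the arm or the gripper's body presses on something with over 40 N, if the wrist force passes 120 N, or if a joint passes its speed limit or range.

## Working session

There is one attempt and no reset: what is moved stays moved. The work goes in short steps, each a Python script; the robot and the scene stay as the last script left them, time stands still between calls to the robot, and variables do not carry over. Pictures are saved under pics/ and viewed, about 8 in all and at most 12, crops included, and the job is handed in when it is done.

```bash
ls; mkdir -p pics
cat > h.py <<'E'
from bench import *
import numpy as np, cv2
def save(s,n,crop=None,scale=1):
    im=cv2.cvtColor(s["frame"],cv2.COLOR_RGB2BGR)
    if crop: r0,r1,c0,c1=crop; im=im[r0:r1,c0:c1]
    if scale!=1: im=cv2.resize(im,None,fx=scale,fy=scale,interpolation=cv2.INTER_CUBIC)
    cv2.imwrite(f"pics/{n}.png",im)
def px2w(s,uv,z):
    """pixels -> world points on plane z"""
    uv=np.array(uv,float).reshape(-1,1,2)
    n=cv2.undistortPoints(uv,np.array(s["mtx"]),np.array(s["dist"])).reshape(-1,2)
    d=np.c_[n[:,0],-n[:,1],-np.ones(len(n))]@np.array(s["orientation"]).T
    o=np.array(s["origin"]); t=(z-o[2])/d[:,2]
    return o+t[:,None]*d
def w2px(s,p):
    p=(np.array(p,float).reshape(-1,3)-np.array(s["origin"]))@np.array(s["orientation"])
    p=p*[1,-1,-1]
    return cv2.projectPoints(p,np.zeros(3),np.zeros(3),np.array(s["mtx"]),np.array(s["dist"]))[0].reshape(-1,2)
def R(yaw,tilt=0):
    """tool down, jaw axis x at yaw deg"""
    a=np.radians(yaw); x=np.array([np.cos(a),np.sin(a),0]); z=np.array([0,0,-1.])
    return np.c_[x,np.cross(z,x),z]
E
python3 - <<'E'
from h import *
for c in ("top","side"):
    s=snapshot(c); save(s,c+"0",scale=1.4)
    print(c,np.round(s["origin"]),np.round(s["orientation"],2).tolist())
    for t in ["comb_mid","comb_pin","comb_tip","mirror_mid","mirror_hinge","mirror_edge","case_in","lid_hinge","lid_edge","clasp_head","saucer","steel_comb","brush"]:
        print(t,[(np.round(d["at"]).tolist(),round(d["confidence"],2),np.round(w2px(s,d["at"])[0]).tolist()) for d in find_in(t,s)])
print(sense()["time"])
E
```

```text
pics
top [ 452.   -9. 1409.] [[0.01, 1.0, -0.05], [-1.0, 0.01, 0.01], [0.01, 0.05, 1.0]]
comb_mid [([476.0, -75.0, 15.0], 0.89, [291.0, 230.0]), ([494.0, 470.0, 5.0], 0.47, [97.0, 221.0])]
comb_pin [([773.0, -108.0, 30.0], 0.72, [304.0, 124.0]), ([475.0, -72.0, 19.0], 0.62, [290.0, 230.0])]
comb_tip [([527.0, -35.0, 7.0], 0.78, [277.0, 212.0])]
mirror_mid [([347.0, -408.0, 15.0], 0.69, [409.0, 278.0]), ([476.0, -497.0, 16.0], 0.58, [441.0, 232.0]), ([491.0, -343.0, 8.0], 0.57, [386.0, 226.0])]
mirror_hinge [([483.0, -501.0, 13.0], 0.8, [442.0, 230.0]), ([351.0, -408.0, 20.0], 0.67, [410.0, 277.0]), ([484.0, -343.0, 11.0], 0.64, [386.0, 229.0])]
mirror_edge [([519.0, -331.0, 45.0], 0.83, [385.0, 216.0]), ([478.0, -497.0, 15.0], 0.81, [441.0, 231.0]), ([342.0, -406.0, 20.0], 0.61, [409.0, 280.0]), ([563.0, 268.0, 130.0], 0.17, [160.0, 193.0])]
case_in [([497.0, 260.0, -1.0], 0.93, [172.0, 221.0]), ([518.0, -336.0, 44.0], 0.55, [386.0, 216.0])]
lid_hinge [([560.0, 272.0, 130.0], 0.64, [158.0, 195.0]), ([775.0, -109.0, 30.0], 0.61, [304.0, 123.0])]
lid_edge [([563.0, 267.0, 132.0], 0.73,
[... 749 characters left out ...]
, -507.0, 19.0], 0.6, [262.0, 360.0])]
mirror_hinge [([478.0, -511.0, 16.0], 0.89, [262.0, 363.0]), ([496.0, -349.0, 10.0], 0.88, [267.0, 309.0]), ([351.0, -415.0, 12.0], 0.64, [215.0, 332.0])]
mirror_edge [([519.0, -340.0, 40.0], 0.95, [275.0, 300.0]), ([478.0, -505.0, 17.0], 0.74, [261.0, 360.0]), ([344.0, -413.0, 17.0], 0.67, [212.0, 330.0])]
case_in [([493.0, 267.0, 22.0], 0.7, [261.0, 160.0])]
lid_hinge [([563.0, 261.0, 131.0], 0.8, [280.0, 138.0])]
lid_edge []
clasp_head []
saucer [([329.0, -232.0, 12.0], 0.84, [211.0, 276.0])]
steel_comb [([476.0, 461.0, 1.0], 0.72, [256.0, 131.0])]
brush [([772.0, -115.0, 28.0], 0.67, [351.0, 238.0]), ([532.0, -39.0, 10.0], 0.64, [275.0, 225.0])]
1.4
```

View pics/top0.png

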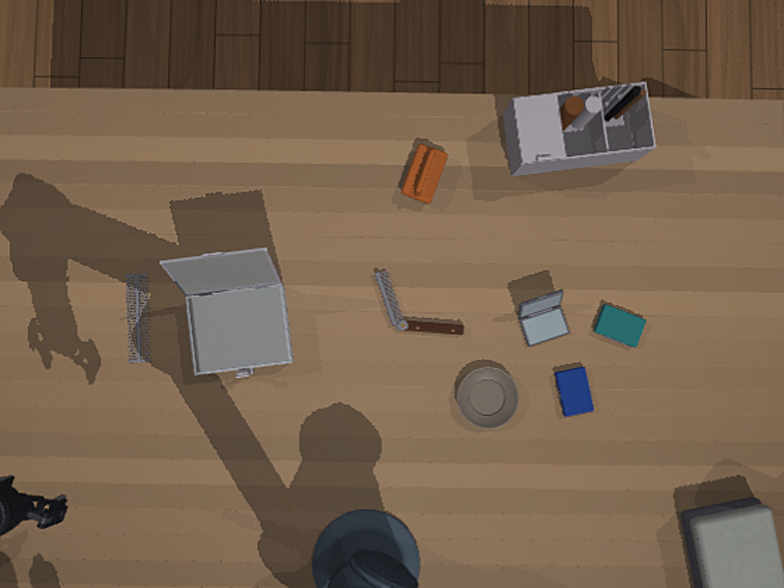

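Run:
```python
from h import *
t=snapshot("top")
im=cv2.cvtColor(t["frame"],cv2.COLOR_RGB2BGR)
a=cv2.resize(im[185:260,250:350],(800,600),interpolation=cv2.INTER_CUBIC)   # comb x8
b=cv2.resize(im[190:295,350:460],None,fx=5,fy=5,interpolation=cv2.INTER_CUBIC)
cv2.imwrite("pics/combmirror.png",np.hstack([cv2.resize(a,(400,300)),cv2.resize(b,(400,382))[:300]]) )
c=cv2.resize(im[190:250,265:325],(390,390),interpolation=cv2.INTER_CUBIC)
d=cv2.resize(im[190:295,350:455],(400,390),interpolation=cv2.INTER_CUBIC)
cv2.imwrite("pics/combmirror.png",np.hstack([c,d]))
np.save("top.npy",t,allow_pickle=True)
```

```text
(no output)
```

View pics/combmirror.png

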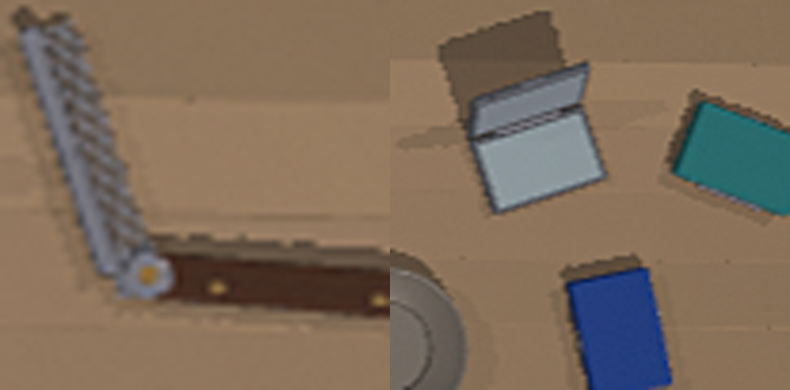

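Open grey mirror at (386,226) in the original top frame fits. The closed teal one at (441,232) and blue one at (409,278) are look-alikes, so I leave them alone; the crop confirms this. The comb pin is at (288,232), with the handle to the right and the blade up-left, spine on the left.

Run:
```python
from h import *
s=np.load("top.npy",allow_pickle=True).item()
rim=px2w(s,np.array([[195,374],[291,361],[283,284],[187,298]])/1.4,46)
print("rim",rim.round(),"c",rim.mean(0).round())
k=np.array([400/105,390/105])
mm=np.array([[497,213],[606,178],[582,105],[474,140]])-[390,0]
m=px2w(s,mm/k+[350,190],8); print("mir",m.round(),m.mean(0).round())
c=px2w(s,np.array([[148,272],[28,35],[105,270]])/6.5+[265,190],14); print("pin,tip,spine base",c.round())
h=px2w(s,np.array([[462,321],[461,333]])/1.4,14);print("handle end",h.round())
move_to([470,-80,300],R(90))
w=snapshot("wrist"); save(w,"w1",scale=1.3); np.save("w1.npy",w,allow_pickle=True)
for t in ["comb_mid","comb_pin","comb_tip"]:
    print(t,[(np.round(d["at"]).tolist(),round(d["confidence"],2),np.round(w2px(w,d["at"])[0]).tolist()) for d in find_in(t,w)])
for t in ["comb_mid","comb_tip"]:
  for d in trace(t,w)[:2]:
    r=cv2.minAreaRect(np.argwhere(d["pixels"])[:,::-1].astype(np.float32)); print(t,d["confidence"],px2w(w,cv2.boxPoints(r),14).round().tolist())
print(sense()["time"],w["origin"])
```

```text
rim [[369. 336.  46.]
 [397. 150.  46.]
 [546. 169.  46.]
 [516. 356.  46.]] c [457. 253.  46.]
mir [[ 431. -321.    8.]
 [ 459. -402.    8.]
 [ 514. -384.    8.]
 [ 486. -304.    8.]] [ 472. -353.    8.]
pin,tip,spine base [[471. -67.  14.]
 [572. -14.  14.]
 [472. -49.  14.]]
handle end [[ 480. -185.   14.]
 [ 456. -183.   14.]]
comb_mid [([478.0, -74.0, 14.0], 0.76, [280.0, 175.0]), ([493.0, -343.0, 7.0], 0.52, [91.0, 184.0]), ([562.0, 208.0, 108.0], 0.52, [521.0, 261.0]), ([525.0, -40.0, 9.0], 0.29, [303.0, 207.0])]
comb_pin [([476.0, -76.0, 16.0], 0.75, [278.0, 174.0]), ([567.0, 207.0, 107.0], 0.54, [519.0, 264.0])]
comb_tip [([528.0, -40.0, 7.0], 0.67, [303.0, 208.0])]
comb_mid 0.65 [[470.0, -196.0, 14.0], [406.0, -150.0, 14.0], [515.0, 23.0, 14.0], [591.0, -18.0, 14.0]]
comb_mid 0.57 [[469.0, -422.0, 14.0], [429.0, -308.0, 14.0], [524.0, -287.0, 14.0], [569.0, -409.0, 14.0]]
comb_tip 0.66 [[467.0, -74.0, 14.0], [459.0, -50.0, 14.0], [577.0, -9.0, 14.0], [587.0, -34.0, 14.0]]
4.1917 [396.07850702 -79.96655139 442.25349837]
```

View pics/w1.png

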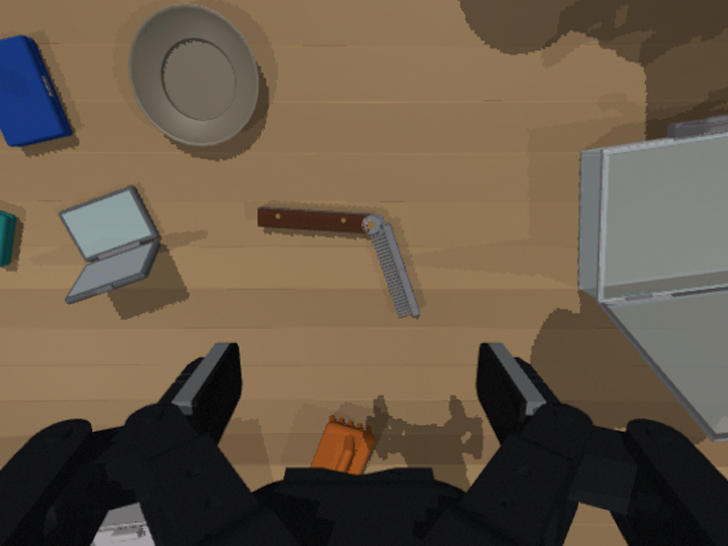

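Comb geometry agrees between the two views: pin ≈ (471,-67), handle yaw ≈ -91°, blade open ≈ 1.9 rad. The open grey mirror sits at left, (110,240) in this view. Next I push the blade round along an arc.

Run:
```python
from h import *
w=np.load("w1.npy",allow_pickle=True).item()
print(px2w(w,np.array([[372,225],[418,315],[258,206],[258,228]])/1.3,14).round())
pin=np.array([471,-67.]); hy=-91.5
def P(th,x,y):
    a=np.radians(hy+th); return [*(pin+[x*np.cos(a)-y*np.sin(a),x*np.sin(a)+y*np.cos(a)])]
set_gripper(0)
move_to(P(110,95,50)+[60],R(hy+110))
move_straight(P(110,95,50)+[3],v=200)
for th in np.arange(110,19,-10):
    move_straight(P(th,95,31)+[3],R(hy+th),v=90)
p=P(20,95,45); move_straight(p+[3],v=150); move_straight(p+[120],v=250)
move_to([475,-120,220],R(0))
w=snapshot("wrist"); save(w,"w2",crop=(0,420,0,560),scale=1.3); np.save("w2.npy",w,allow_pickle=True)
print(sense()["time"],sense()["wrist_force"])
```

```text
[[ 475.  -66.   14.]
 [ 579.  -12.   14.]
 [ 455. -187.   14.]
 [ 478. -188.   14.]]
12.2 [ 0.20040265 -0.41855407  0.35955872]
```

View pics/w2.png

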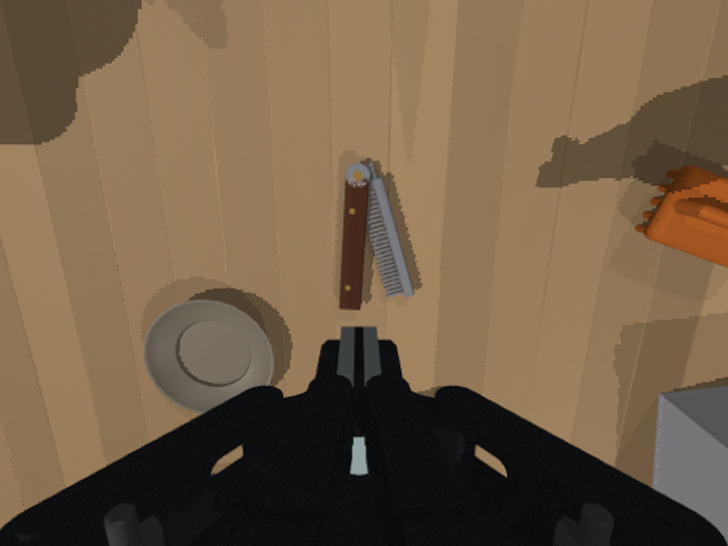

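Run:
```python
from h import *
w=np.load("w2.npy",allow_pickle=True).item()
q=px2w(w,np.array([[358,176],[350,309],[412,295]])/1.3,14)[:,:2]; print(q.round())
pin,end,tip=q; d=(end-pin)/np.linalg.norm(end-pin); n=np.array([-d[1],d[0]])
yaw=np.degrees(np.arctan2(n[1],n[0])); print("yaw",yaw,np.linalg.norm(end-pin), "tip",(tip-pin)@d,(tip-pin)@n)
c=pin+56*d+14*n
set_gripper(85)
move_to([*c,60],R(yaw)); move_straight([*c,2],v=150)
set_gripper(33,20); print(sense()["grip_width"])
# shift to follow handle, regrip firmly
set_gripper(20,40); st=sense(); print(st["grip_width"],st["wrist_force"],st["time"])
move_straight([*c,100],v=150); wait(.2); st=sense(); print(st["grip_width"],st["wrist_force"])
s=snapshot("side"); u=w2px(s,[*c,100])[0].astype(int); print(u)
save(s,"s3",crop=(u[1]-40,u[1]+40,u[0]-50,u[0]+50),scale=6)
```

```text
[[ 475.  -68.]
 [ 467. -188.]
 [ 524. -174.]]
yaw -3.6389194287782782 120.45558691786897 tip 103.08776817687017 55.99799526052226
33.509354667089745
28.1391315017231 [-1.89545291  0.39344401  5.04650161] 14.9667
28.267543409654476 [-0.30263765 -0.2335616  -1.22064352]
[260 228]
```

View pics/s3.png

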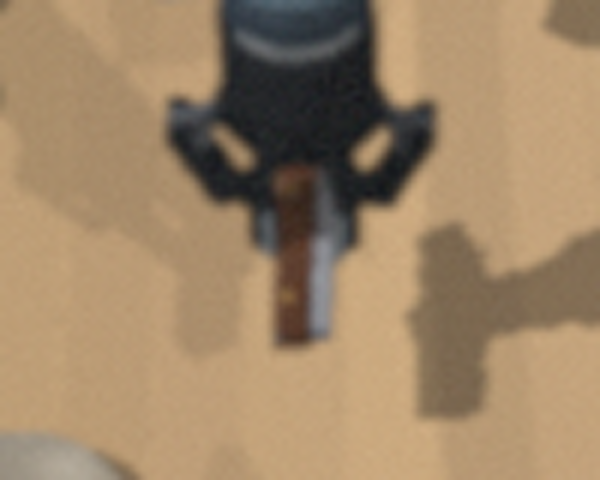

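The comb is folded in the grip, with spine against the handle and a grip width of 28 mm. Next I carry it over the case and take a close look there.

Run:
```python
from h import *
move_straight([470,-123,230],v=300)
move_to([430,190,260],R(8))
w=snapshot("wrist"); save(w,"w4",scale=1.3); np.save("w4.npy",w,allow_pickle=True)
a=np.radians(8); c=np.array([459,254.]); ex=np.array([np.cos(a),np.sin(a)]); ey=np.array([-ex[1],ex[0]])
print([(w2px(w,[*(c+x*ex+y*ey),46])[0]*1.3).round().tolist() for x,y in [(-77,-94),(-77,94),(77,-94),(77,94)]])
for t in ["case_in","clasp_head","lid_hinge"]:
    print(t,[(np.round(d["at"]).tolist(),round(d["confidence"],2)) for d in find_in(t,w)])
print(sense()["time"])
```

```text
[[315.0, 270.0], [307.0, 40.0], [482.0, 270.0], [505.0, 39.0]]
case_in [([554.0, 283.0, 102.0], 0.84)]
clasp_head [([371.0, 243.0, 59.0], 0.8)]
lid_hinge [([567.0, 279.0, 146.0], 0.64), ([428.0, 207.0, 270.0], 0.5)]
18.0083
```

View pics/w4.png

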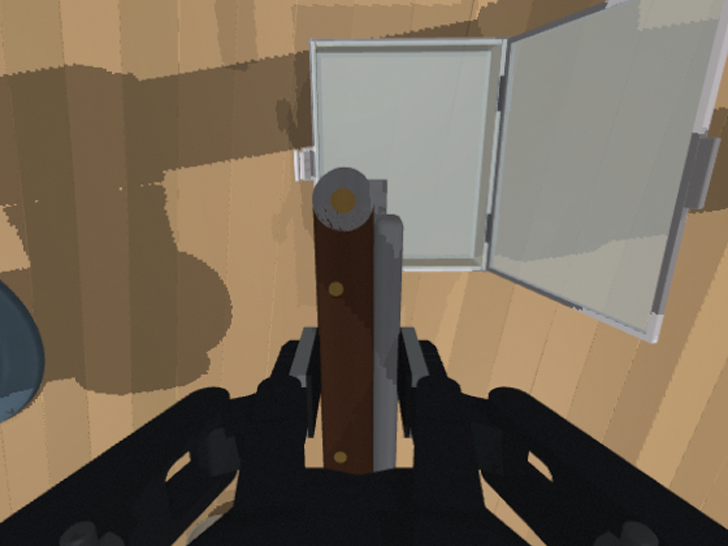

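```bash
cat >> h.py <<'E'
CC=np.array([462,254.]); CY=8
_a=np.radians(CY); EX=np.array([np.cos(_a),np.sin(_a)]); EY=np.array([-EX[1],EX[0]])
def case(x,y,z): return [*(CC+x*EX+y*EY),z]
E
python3 - <<'E'
from h import *
move_to(case(-36,0,150),R(8))
move_straight(case(-36,0,20),v=150)
f0=sense()["wrist_force"]
for z in (13,10,8.5,7,6):
    move_straight(case(-36,0,z),v=60); f=sense()["wrist_force"]-f0
    print(z,f.round(1))
    if f[2]>4: break
set_gripper(35); print(sense()["grip_width"],sense()["wrist_force"])
move_straight(case(-36,0,75),v=250)
set_gripper(0)
move_straight(case(12,-5,75),v=250); move_straight(case(12,-5,8),v=200)
f0=sense()["wrist_force"]
for x in (0,-10,-16,-20,-23,-26):
    move_straight(case(x,-5,8),v=80); f=sense()["wrist_force"]-f0; print(x,f.round(1))
    if f[0]>4: break
move_straight(case(5,-5,8),v=150); move_straight(case(5,-5,150),v=300)
print(sense()["time"])
m=np.array([472,-353]); 
move_to([m[0]+10,m[1],250],R(18))
w=snapshot("wrist"); save(w,"w5",scale=1.3); np.save("w5.npy",w,allow_pickle=True)
b=np.radians(18); mx=np.array([np.cos(b),np.sin(b)]); my=np.array([-mx[1],mx[0]])
print([(w2px(w,[*(m+x*mx+y*my),8])[0]*1.3).round().tolist() for x,y in [(-30,-45),(-30,45),(30,-45),(30,45)]])
for t in ["mirror_edge","mirror_hinge"]:
    print(t,[(np.round(d["at"]).tolist(),round(d["confidence"],2)) for d in find_in(t,w)])
print(sense()["time"])
E
```

```text
13 [-0.4 -0.5 -0.1]
10 [-0.5 -0.6  0.1]
8.5 [-0.3  0.  -0.5]
7 [-0.8 -0.4 -0.1]
6 [-0.9 -0.8  2.9]
34.868927978886326 [ 2.47785569 -0.0345802   1.5828048 ]
0 [ 0.1 -0.1 -1.1]
-10 [-0.3 -0.  -0.7]
-16 [ 1.  -0.9  0.8]
-20 [ 0.5  0.2 -0.2]
-23 [ 0.3 -0.9  0.1]
-26 [0.1 0.1 0.9]
25.3417
[[317.0, 271.0], [315.0, 178.0], [378.0, 271.0], [379.0, 178.0]]
mirror_edge [([467.0, -501.0, 15.0], 0.96), ([519.0, -334.0, 46.0], 0.73), ([349.0, -406.0, 21.0], 0.61)]
mirror_hinge [([495.0, -343.0, 10.0], 0.94), ([347.0, -405.0, 18.0], 0.62), ([466.0, -499.0, 17.0], 0.62), ([521.0, -331.0, 44.0], 0.48)]
27.675
```

View pics/w5.png

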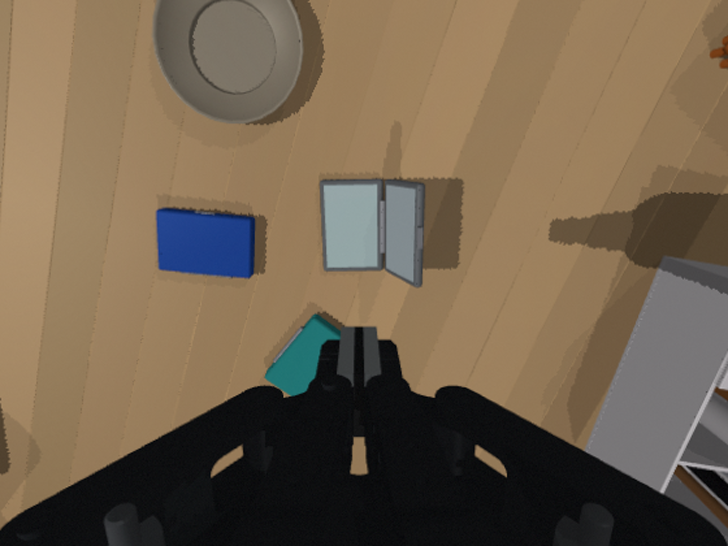

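The comb went in and was pushed to the front wall. The mirror's lower shell has corners at (322,181), (381,180), (382,270) and (326,271), which puts its centre near (476,-351), yaw 18°. Its leaf stands open to the right. Next: fold it.

```bash
cat > fold.py <<'E'
from h import *
m=np.array([476,-351.5]); b=np.radians(18); mx=np.array([np.cos(b),np.sin(b)])
P=lambda r,z:[*(m+(30+r+14.5)*mx),8+z]
move_to(P(42,130),R(18)); move_straight(P(42,52),v=250)
f0=sense()["wrist_force"]
for r,z in [(-21,52),(-31,42),(-39,32),(-44,20),(-46,9),(-46,8),(-46,7),(-46,6)]:
    move_straight(P(r,z),v=100 if z>10 else 40); f=sense()["wrist_force"]-f0; print(r,z,f.round(1))
    if f[2]>8: break
move_straight(P(-46,60),v=250)
q=m-0*mx
move_to([*(m+10*mx),200],R(18)); set_gripper(85)
w=snapshot("wrist"); save(w,"w6",scale=1.3); np.save("w6.npy",w,allow_pickle=True)
for t in ["mirror_mid"]:
    for d in trace(t,w):
        rr=cv2.minAreaRect(np.argwhere(d["pixels"])[:,::-1].astype(np.float32)); bp=px2w(w,cv2.boxPoints(rr),16)
        print(t,round(d["confidence"],2),bp[:,:2].round().tolist(),bp.mean(0).round())
print(sense()["time"])
E
python3 fold.py
```

```text
-21 52 [-4.5  6.  27.1]
mirror_mid 0.96 [[300.0, -452.0], [298.0, -387.0], [392.0, -367.0], [400.0, -432.0]] [ 347. -409.   16.]
mirror_mid 0.91 [[435.0, -317.0], [496.0, -298.0], [533.0, -402.0], [465.0, -424.0]] [ 482. -360.   16.]
mirror_mid 0.69 [[270.0, -239.0], [386.0, -200.0], [406.0, -277.0], [280.0, -319.0]] [ 335. -258.   16.]
mirror_mid 0.62 [[432.0, -530.0], [466.0, -440.0], [523.0, -467.0], [491.0, -563.0]] [ 478. -500.   16.]
31.2583
```

View pics/w6.png

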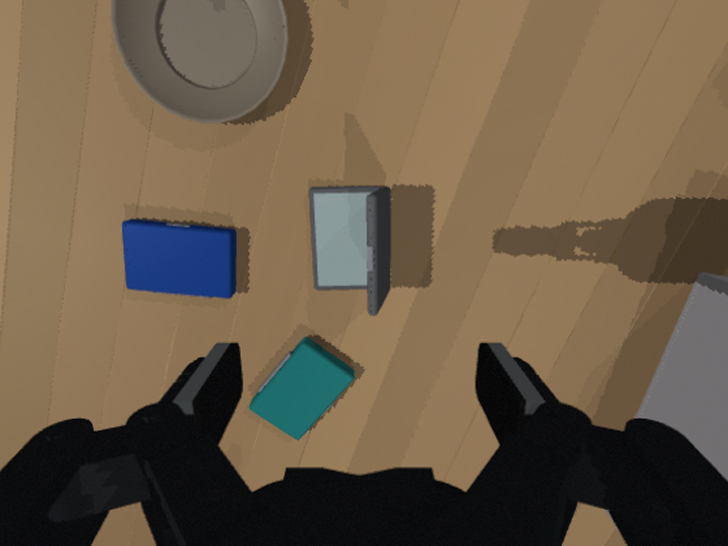

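The leaf now stands near upright: its edge went under the tapered fingertips. I'll push lower down, after re-locating the shell from its left corners (312,188) and (315,289).

Run:
```python
from h import *
w=np.load("w6.npy",allow_pickle=True).item()
q=px2w(w,np.array([[312,188],[315,289],[368,188]])/1.3,8)[:,:2]; print(q.round(1))
d=q[0]-q[1]; yaw=np.degrees(np.arctan2(d[1],d[0]))-90; L=np.linalg.norm(d)
b=np.radians(yaw); mx=np.array([np.cos(b),np.sin(b)])
m=(q[0]+q[1])/2+30*mx; print("yaw",yaw,"L",L,"m",m)
P=lambda r,z:[*(m+(30+r+14.5)*mx),8+z]
set_gripper(0)
move_to(P(30,100),R(yaw)); move_straight(P(30,40),v=250)
f0=sense()["wrist_force"]
for r,z in [(-8,40),(-25,40),(-35,32),(-42,20),(-46,10),(-46,8),(-46,7),(-46,6)]:
    move_straight(P(r,z),v=80 if z>10 else 40); f=sense()["wrist_force"]-f0; print(r,z,f.round(1))
    if f[2]>(8 if z<11 else 20): break
move_straight(P(-46,60),v=250)
move_to([*(m+10*mx),200],R(yaw)); set_gripper(85)
w=snapshot("wrist"); save(w,"w7",scale=1.3); np.save("w7.npy",w,allow_pickle=True)
print(sense()["time"])
```

```text
[[ 436.9 -319.2]
 [ 463.5 -402.4]
 [ 480.3 -305.1]]
yaw 17.721599282500236 L 87.35985856311983 m [ 478.76296121 -351.6652491 ]
-8 40 [0.7 0.  0.1]
-25 40 [0.3 0.8 0.1]
-35 32 [-0.2  0.1 -0.4]
-42 20 [ 0.7  0.1 -0.5]
-46 10 [-0.1 -0.5 -0.4]
-46 8 [ 0.6  0.4 -0.7]
-46 7 [-1.3  1.9  6.5]
-46 6 [-3.3  2.7 12.5]
37.525
```

View pics/w7.png

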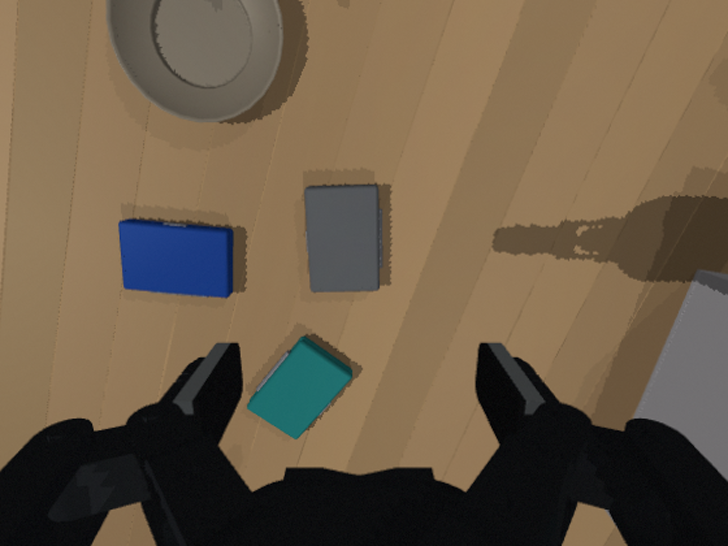

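The mirror is folded, corners (306,187), (378,185), (380,291), (310,291), and nothing else moved. Next: grip it across its width and place it.

Run:
```python
from h import *
w=np.load("w7.npy",allow_pickle=True).item()
q=px2w(w,np.array([[306,187],[378,185],[380,291],[310,291]])/1.3,16)[:,:2]; c=q.mean(0)
d=q[0]-q[3]; yaw=np.degrees(np.arctan2(d[1],d[0]))-90; e=q[1]-q[2]; yaw2=np.degrees(np.arctan2(e[1],e[0]))-90
print(q.round(),c.round(1),yaw,yaw2); yaw=(yaw+yaw2)/2
set_gripper(77)
move_straight([*c,40],R(yaw),v=250)
f0=sense()["wrist_force"]
for z in (10,4,1,-1):
    move_straight([*c,z],v=100); f=sense()["wrist_force"]-f0; print(z,f.round(1))
    if f[2]>5: break
set_gripper(50,35); s=sense(); zg=s["eef_pos"][2]; print("grip",s["grip_width"],(s["wrist_force"]-f0).round(1),zg)
move_straight([*c,zg+40],v=100); print(sense()["grip_width"],(sense()["wrist_force"]-f0).round(1))
move_straight([*c,190],v=300)
move_to([420,60,200],R(yaw)); move_to(case(20,0,150),R(8))
print(sense()["grip_width"],sense()["time"])
w=snapshot("wrist"); save(w,"w8",scale=1.3); np.save("w8.npy",w,allow_pickle=True)
```

```text
[[ 436. -319.]
 [ 490. -300.]
 [ 520. -384.]
 [ 462. -403.]] [ 477.  -351.5] 17.702466030787846 19.60548379067842
10 [ 0.3  0.7 -0.3]
4 [0.2 0.3 0.1]
1 [ 0.4 -0.2  0.2]
-1 [ 0.1  0.8 -0.2]
grip 59.10719373351768 [-0.2  0.6  1.3] -0.7644552239612045
59.36613727657046 [ 0.3  0.6 -2.8]
59.23444646923825 43.6583
```

View pics/w8.png

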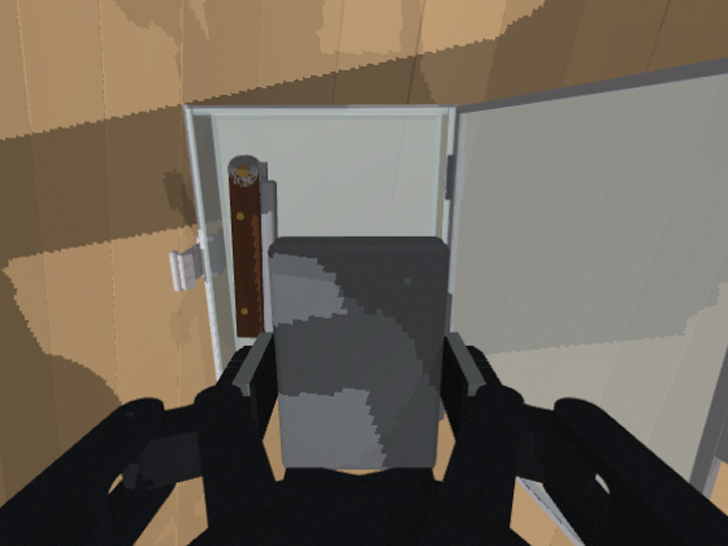

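Run:
```python
from h import *
w=np.load("w8.npy",allow_pickle=True).item()
def tocase(p): d=p[:,:2]-CC; return np.c_[d@EX,d@EY].round(1)
print("rim far corners",tocase(px2w(w,np.array([[188,106],[455,106]])/1.3,46)))
print("comb outer,inner top z18",tocase(px2w(w,np.array([[276,185],[272,240],[230,180],[237,336]])/1.3,18)))
```

```text
rim far corners [[-75.3  95.3]
 [ 75.5  95.3]]
comb outer,inner top z18 [[-34.2  49.3]
 [-39.3  11.8]
 [-64.5  52.5]
 [-70.2 -61.5]]
```

Run:
```python
from h import *
move_straight(case(20,0,20),v=150)
f0=sense()["wrist_force"]
for z in (10,6,4.5,3.5,2.5):
    move_straight(case(20,0,z),v=50); f=sense()["wrist_force"]-f0; print(z,f.round(1))
    if f[2]>2.5: break
set_gripper(65); move_straight(case(20,0,90),v=200)
w=snapshot("wrist"); save(w,"w9",scale=1.3)
print(sense()["time"])
move_straight(case(0,0,225),v=300); set_gripper(0)
print([solve_ik(case(162,0,z),R(8)) is not None for z in (225,160)])
move_straight(case(162,0,225),v=250); move_straight(case(162,0,160),v=200)
f0=sense()["wrist_force"]
for x in (130,110,90,75,60,52):
    move_straight(case(x,0,160),v=100); f=sense()["wrist_force"]-f0; print(x,f.round(1))
wait(.8)
s=snapshot("side"); save(s,"s9",crop=(90,210,190,350),scale=5)
print(sense()["time"])
```

```text
10 [-0.2  0.6  0.3]
6 [-5.7  0.4 -0.1]
4.5 [-6.3 -1.4  1.5]
3.5 [-8.8 -1.3  5.7]
46.6917
[True, True]
130 [ 1.5 -2.2  5.8]
110 [ 2.8 -1.4 16.7]
90 [ 2.2 -4.3 25. ]
75 [-3.  -2.7 23.3]
60 [-0.8 -0.6 -0.6]
52 [ 0.  -0.6  0.2]
52.075
```

```bash
python3 -c "
import cv2,numpy as np
a=cv2.resize(cv2.imread('pics/w9.png'),(400,300));b=cv2.resize(cv2.imread('pics/s9.png'),(400,300))
cv2.imwrite('pics/c9.png',np.hstack([a,b]))"
```

```text
(no output)
```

View pics/c9.png

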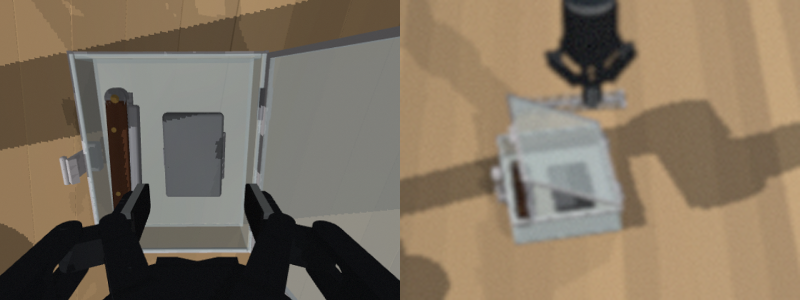

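Run:
```python
from h import *
s=snapshot("side"); t=snapshot("top")
for n,q in (("side",s),("top",t)):
  for th in ("lid_edge","case_lid"):
    try: print(n,th,[(np.round(d["at"]).tolist(),round(d["confidence"],2)) for d in find_in(th,q)])
    except Exception as e: print(e)
for a in (1.9,1.57,1.35,1.1,.8,.4,.08):
    L=[case(77-154*np.cos(a),y,48+154*np.sin(a)) for y in (-94,94)]
    print(a,(w2px(s,L)).round().tolist(),w2px(t,L).round().tolist())
A=cv2.resize(s["frame"][90:210,190:350],(400,300),interpolation=cv2.INTER_CUBIC)
B=cv2.resize(t["frame"][150:285,90:270],(400,300),interpolation=cv2.INTER_CUBIC)
cv2.imwrite("pics/c10.png",cv2.cvtColor(np.hstack([A,B]),cv2.COLOR_RGB2BGR)); print(sense()["time"])
```

```text
side lid_edge [([466.0, 248.0, 81.0], 0.66)]
side case_lid [([465.0, 250.0, 83.0], 0.56)]
top lid_edge [([452.0, 225.0, 80.0], 0.68)]
top case_lid [([449.0, 229.0, 83.0], 0.67)]
1.9 [[293.0, 139.0], [282.0, 106.0]] [[191.0, 176.0], [114.0, 186.0]]
1.57 [[278.0, 139.0], [268.0, 105.0]] [[193.0, 196.0], [116.0, 206.0]]
1.35 [[268.0, 141.0], [259.0, 107.0]] [[195.0, 210.0], [118.0, 220.0]]
1.1 [[257.0, 145.0], [249.0, 111.0]] [[197.0, 225.0], [121.0, 235.0]]
0.8 [[247.0, 153.0], [239.0, 118.0]] [[200.0, 240.0], [126.0, 250.0]]
0.4 [[237.0, 165.0], [231.0, 131.0]] [[205.0, 253.0], [133.0, 262.0]]
0.08 [[235.0, 176.0], [229.0, 141.0]] [[207.0, 257.0], [138.0, 266.0]]
52.375
```

View pics/c10.png

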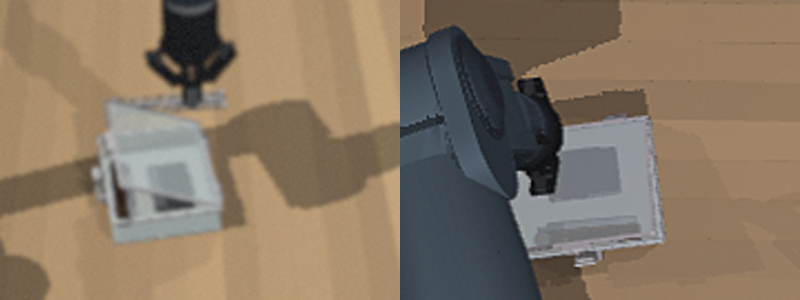

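The lid is already past upright and falling, at about 0.4 rad: its corner at (233,130) in the original side frame matches my prediction. Next: press it shut.

Run:
```python
from h import *
wait(.8)
move_straight(case(52,0,190),v=250); move_straight(case(-60,0,120),v=250); wait(.1)
move_straight(case(-60,0,72),v=200)
f0=sense()["wrist_force"]
for z in (65,62,60,58,56,54,52,51,50,49.5,49):
    move_straight(case(-60,0,z),v=40); st=sense(); f=st["wrist_force"]-f0; print(z,st["eef_pos"][2].round(1),f.round(1))
    if f[2]>15 and z<=51: break
wait(.2); print((sense()["wrist_force"]-f0).round(1))
move_straight(case(-60,0,80),v=150)
# probe: lid must stay flat (top ~50)
for z in (56,53,51.5,50.5):
    move_straight(case(-60,0,z),v=60); f=sense()["wrist_force"]-f0; print("probe",z,f.round(1))
    if f[2]>2.5: break
move_straight(case(-60,0,200),v=300)
print(sense()["time"])
```

```text
65 65.5 [-0.1 -0.9 -0.4]
62 62.0 [-0.8  1.2 -1.4]
60 60.0 [ 0.3 -0.4 -0.1]
58 58.2 [-1.5 -1.   3.1]
56 55.7 [-0.4  0.7 -0.8]
54 53.7 [-0.5 -0.1 -0.9]
52 51.8 [ 0.6  0.2 -1.6]
51 50.9 [ 0.2  0.5 -0.6]
50 50.4 [-1.   1.   3.9]
49.5 50.3 [-2.1 -1.7  8.1]
49 50.2 [-4.1 -1.3 12.2]
[-3.8 -0.7 12.6]
probe 56 [ 0.3  0.2 -0.4]
probe 53 [ 0.   0.1 -0.5]
probe 51.5 [ 0.2 -0.1 -1.5]
probe 50.5 [ 0.1 -0.1 -1.1]
59.9417
```

Run:
```python
from h import *
t=snapshot("top")
for n in ("saucer","steel_comb","brush"): print(n,[(np.round(d["at"]).tolist(),round(d["confidence"],2)) for d in find_in(n,t)[:2]])
print(sense()["time"]); close_job()
```

```text
saucer [([331.0, -239.0, 12.0], 0.69), ([472.0, 240.0, 52.0], 0.2)]
steel_comb [([518.0, 470.0, 7.0], 0.68)]
brush [([775.0, -109.0, 31.0], 0.96)]
60.1417
the job is handed in; nothing more can be done
```

The job is handed in at about 60 s of the 72 s allowed. The comb and the mirror are folded and inside the case, and the lid is snapped shut. I got no verdict back, so this rests on my own checks.

**What I did**
- **Comb:** I pushed the blade round, squeezed it shut in the jaws, laid it in the case and slid it towards the front wall.
- **Mirror:** My first push on the leaf stopped early at 27 N on the fingers, because the leaf's edge went under the fingertips. A lower push folded it, and I pressed it flat with 12 N before laying it in the case beside the comb.
- **Lid:** I tipped it forward from behind. The upward force on the fingers reached 25 N before it went over and fell shut. I then pressed its front part down.

**What the last checks showed**
- **In the case:** The picture taken just before the lid closed shows the comb and mirror folded and lying apart, with both inside the walls.
- **Lid flat:** The press gave a small resistance at 58 mm, then free travel, then a stop at 50 mm, the height of the flat lid. After I lifted and came down again there was no contact down to 50.5 mm, so the lid stayed down. I had used up my pictures and did not look at the closed clasp.
- **Robot clear:** The arm was about 15 cm above the case at hand-in.
- **Saucer and brush:** Both were found within 3 mm of where they started.
- **Steel comb:** This check disagreed. The network placed it 23 mm further in x than at the start (518 against 495), close to the 25 mm limit. The robot was never near it. The arm may have been hiding part of it from the top camera, which would shift the visible middle, but I did not check that.

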